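# Set the rail stop and press its lock cap home

## Robot

A 6-joint arm with a two-finger parallel gripper is mounted at the origin on a cart in front of the work surface, level with it; the furniture and walls round the work are solid. World frame = base frame: x ahead of the robot, y to its left, z up, the work surface at z = 0. Lengths are in m, angles in rad, forces in N, time in s.
With the tool pointing down it reaches from about 0.3 to 0.775 m from the base axis. Payload 14.6 kg.
Tool frame: the origin (TCP) lies midway between the tips of the shut fingers; the grasp point (between the pads) lies 19 mm behind it; z points along the fingers, y is the line along which they close (so a half turn about z gives the same grasp; the last joint's range is limited). The gripper opens to 85 mm and grips with 20 to 120 N. Pads are 22 mm wide; open, the fingers measure 114 mm over their backs; the gripper's body (76 mm by 85 mm) begins 54 mm behind the grasp point. The pads swing forward as they close: fully open they stand 13 mm farther back than shut.
Start: joints at [-1.359, 0.3, 1.521, -0, 1.321, -0.067], TCP at [0.151, -0.529, 0.231] pointing down, gripper open.
Joint ranges: [-3.03, 3.03], [-0.79, 2.21], [0.23, 2.52], [-1.04, 4.18], [0, 3.07], [-2.55, 2.55]. Speed limits (rad/s): [2.22, 2.22, 2.57, 3.14, 3.14, 3.14].

## Interface

Orientations are given as a rotation vector (axis times angle).
In Python, from cell import telemetry, eyes, order gives the robot as it stands.
- The arm moves only by the shell command python3 -m pendant 'ROWS' [FORCE]. ROWS is JSON, a list of rows, each a list of 5 numbers: the shift along the tool's x, y, z in cm, then the turn about the tool's z in rad, then the finger opening in cm, from 0 to 8.54. A call has 1 to 10 rows; each row is the pose to reach, as a shift and turn from the pose commanded when the call began, along the tool's axes at that moment; what a row does not reach only later rows make up. A row lasts 1/8 s, in which the tool goes at most 62.5 mm and 10.7 degrees, less where a joint would pass 70% of its speed; a pose out of reach is approached as far as the arm can. A call with a gripper value outside its range is refused whole. The fingers move at their own pace and stop on an object; FORCE is the grip in N (left out, the last holds). Time passes only in rows, so rows that repeat a pose let the fingers close. It gives the time, the measured TCP pose, the force, the opening and the grip force at its end, in the units of the state.
- telemetry.get_obs(): the state, without advancing time (a new reading comes with each control period).
- eyes.get_image(name): name is "side" or "top" or "wrist"; returns the picture (480x640x3 uint8, red, green, blue); there is no depth.
- eyes.get_calibration(name): a dict with "camera_matrix" (3x3 intrinsics, pixels), "extrinsics" (4x4, takes a point from camera to world coordinates). Camera axes: x right, y down, z forward; pixel columns grow to the right and rows downward; lengths in m; the calibration is good to about 2 mm. A picture is of the moment at which its call begins: read the wrist's pose just before it. get_calibration takes no time and is no camera call; for the wrist camera it gives the pose at the moment of the call.
- order.hand_in(): hands the job in; it is judged then, once.
The state is a dict: "t": time; "joints": joint angles; "qd": joint speeds; "joint_torque": joint torques, N m; "eef_pos": TCP position; "ee_rot": TCP orientation; "force": force on the tool from outside, world axes, zero at the start; "torque": the same for the moment, N m; "grip_width": finger opening in m; "grasp_force": force on a finger pad.
Only numpy, scipy, OpenCV 4.12 (cv2) and the standard library are available. Lean on these libraries where they do the work, as an engineer would, in place of code of your own. Each camera call takes 0.05 s, during which the arm holds its last target. There are 200 camera calls.

## Task

Slide the red stop along its rail by the black grip post until the white line across it meets the black line on the yellow index mark. Then put the orange cap on the stop's ball stud and press it straight down until it clicks fully home, with the stop still at the mark. Keep pressing firmly (about 10 N) after the click and let the program finish while it is still holding the cap down; leave the other things on the bench alone.

Things in the scene. Friction and masses are not known exactly. Their poses are not given: they have to be found in the camera images.
- rail: Aluminium stop rail, 340 x 50 mm, on a plywood board 380 x 110 x 12 mm fixed to the bench. Origin: centre of the board's underside, on the bench. y axis along the track, x axis across it (away from the robot), z up. The top of the track is 29 mm above the bench.
- stop (a joint): Travel of the red stop along the rail's +y, m, 0 to 0.21; it starts near 0 and stays where it is left (sliding friction about 5 N).
- stop_grip (a point): Centre of the top of the black grip post on the stop: square, 24 x 24 mm, 45 mm tall, top 92 mm above the bench, 42 mm from the stop's middle towards the rail's -y. Axes as the rail's. The stop's red body is 120 mm long (rail's y), 56 mm wide, its top 47 mm above the bench.
- stop_line (a point): The white line across the middle of the red stop, at the top of its face nearest the robot, 47 mm above the bench. Axes as the rail's.
- mark_line (a point): Black line on the yellow index mark (22 mm wide, top 42 mm above the bench), fixed on the board in front of the rail; axes as the rail's. The stop is set when stop_line and mark_line have the same coordinate along the rail's y axis; it must travel 40 to 140 mm towards +y to get there.
- stud_seat (a point): Foot of the steel ball stud, level with the top of its unloaded sprung washer, 49.5 mm above the bench, 78 mm from the grip post's axis towards the rail's +y. Axes as the rail's. Shaft 22 mm in diameter, 21 mm tall with its 7 mm cone (tip 12 mm wide). Four sprung balls stand out 2.7 mm from it, 7 mm above the seat. The cap is home when its origin is here or up to 3 mm lower.
- cap: Loose orange snap cap, closed flat top with a black disc, 40 mm diameter, 28 mm tall, about 40 g, standing mouth down. Origin: centre of its mouth; z up. Hollow, 24 mm deep, a lip at the mouth 24 mm inside. On the stud it rests on the balls 9 mm above home; 10 to 20 N drives it over them, the force drops (click) about 5 mm above home and it stops on the washer.
- washer: Sprung steel washer, 43 mm in diameter, 2.5 mm thick, round the stud's foot on the red top face; the cap is pressed down on it and it gives 2 mm under 5 N, then is solid. Origin: centre of its underside, 2.5 mm below stud_seat when unloaded.
- block: Loose wood offcut 70 x 50 x 35 mm, a bystander; origin: centre of its underside.
- tape: Loose roll of masking tape, 104 mm in diameter and 25 mm tall, a bystander; origin: centre of its underside.
- carton: Loose small carton 110 x 60 x 50 mm, a bystander; origin: centre of its underside.
There are look-alikes about, which are no part of the job. Of the things shaped like the cap, the orange one is meant.

How it is judged:
On the way, in this order (a step that is already met when the one before it is completed fails the run):
1. the stop's white line is brought to the mark's line (within 5 mm along the rail) while the cap is still off the stud (y of stop_line in the frame of mark_line between -0.005 and 0.005 m and velocity of joint stop between -0.01 and 0.01 m/s and distance between cap and stud_seat above 0.05 m), for 0.2 s.
2. the cap has clicked fully home on the stud, the stop still at the mark (y of stop_line in the frame of mark_line between -0.005 and 0.005 m and z of cap in the frame of stud_seat between -0.005 and 0.002 m and horizontal distance between cap and stud_seat below 0.003 m and angle between cap's own z axis and vertical below 0.12 rad), for 0.2 s.
At the end, for the whole second after the job is handed in: The stop's line is within 5 mm of the mark's along the rail; the cap is home on the stud (2 mm above to 5 mm below the seat point, within 3 mm sideways, upright within 7 degrees); the robot, still on the cap, presses it on the washer with over 4 N (all of step 2 and (contact force between cap and the fingers above 2 N or contact force between cap and the arm above 2 N) and contact force between cap and washer above 4 N); the arm keeps its last pose, push and grip.
It fails at once if the block is shifted by more than 20 mm (distance of block from where it was at the start of the episode above 0.02 m).
It fails at once if the tape is shifted by more than 20 mm (distance of tape from where it was at the start of the episode above 0.02 m).
It fails at once if the carton is shifted by more than 20 mm (distance of carton from where it was at the start of the episode above 0.02 m).
It also fails if it takes over 54 s, if anything falls off the work surface, if the arm or the gripper's body presses on something with over 40 N, if the wrist force passes 120 N, or if a joint passes its speed limit or range.

## Working session

There is one attempt and no reset: what is moved stays moved. The work goes in short steps, Python scripts to look and compute and a shell command to move; the robot and the scene stay as the last step left them, time stands still between calls to the robot, and variables do not carry over. Pictures are saved under pics/ and viewed, at most 10 in all, crops included, and the job is handed in when it is done.

```bash
mkdir -p pics
cat > h.py <<'E'
import numpy as np, cv2
from cell import telemetry, eyes, order
from scipy.spatial.transform import Rotation as R
def pix(name,u,v,z,cal=None):
    c=cal or eyes.get_calibration(name); K=np.array(c["camera_matrix"]); T=np.array(c["extrinsics"])
    d=T[:3,:3]@np.linalg.solve(K,[u,v,1]); o=T[:3,3]
    return o+d*(z-o[2])/d[2]
def snap(name,f):
    im=eyes.get_image(name); cv2.imwrite('pics/'+f,cv2.cvtColor(im,cv2.COLOR_RGB2BGR)); return im
def totool(p):
    "world point -> shift in tool axes, cm"
    o=telemetry.get_obs(); return R.from_rotvec(o["ee_rot"]).inv().apply(np.array(p)-o["eef_pos"])*100
E
python3 - <<'E'
from h import *
snap('top','top0.png'); snap('side','side0.png')
for n in('top','side'):
    c=eyes.get_calibration(n);print(n,np.round(c['extrinsics'],3).tolist(),np.round(c['camera_matrix'],1).tolist())
o=telemetry.get_obs();print(o); print(R.from_rotvec(o['ee_rot']).as_matrix().round(3))
E
```

```text
top [[-0.012, -0.975, 0.224, 0.235], [-1.0, 0.011, -0.005, 0.008], [0.003, -0.224, -0.975, 1.326], [0.0, 0.0, 0.0, 1.0]] [[507.9, 0.0, 315.6], [0.0, 507.9, 236.9], [0.0, 0.0, 1.0]]
side [[0.97, -0.068, 0.234, 0.288], [-0.243, -0.371, 0.896, -0.863], [0.026, -0.926, -0.377, 0.466], [0.0, 0.0, 0.0, 1.0]] [[500.5, 0.0, 319.0], [0.0, 500.5, 230.0], [0.0, 0.0, 1.0]]
{'t': 0.1, 'joints': array([-1.35857748e+00,  3.00436264e-01,  1.52153947e+00,  4.22608762e-05,
        1.32071602e+00, -6.65889502e-02]), 'qd': array([-3.70848556e-04, -2.04918640e-03,  1.03806719e-03,  6.75695279e-04,
        2.96438822e-04,  5.96005276e-05]), 'joint_torque': array([ 4.05481289e-03, -5.44381535e+01, -3.62371266e+01,  4.31383501e-05,
        3.02321932e-03,  4.01675868e-05]), 'eef_pos': array([ 0.15133147, -0.52854173,  0.23075803]), 'ee_rot': array([-3.11002985e+00, -4.36364136e-01,  6.14413212e-05]), 'force': array([-0.18507132,  0.31153324,  0.67931034]), 'torque': array([-0.06424425, -0.044763  , -0.00953776]), 'grasp_force': 0.0, 'grip_width': 0.08531554359878468}
[[ 0.961  0.275 -0.   ]
 [ 0.275 -0.961  0.001]
 [ 0.    -0.001 -1.   ]]
```

View pics/top0.png

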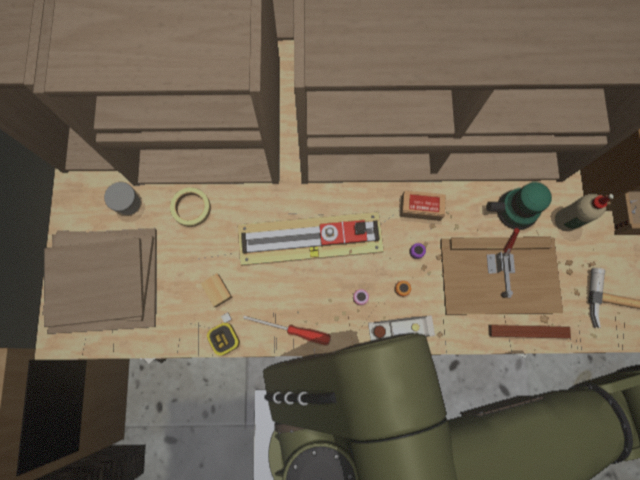

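View pics/side0.png

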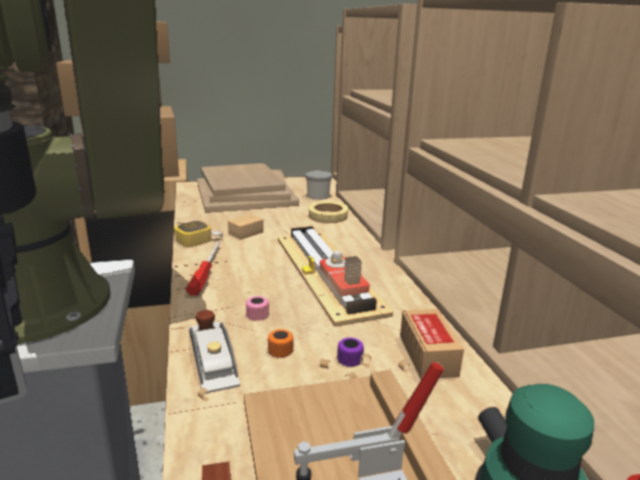

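Top view: the orange cap is at about (403,288), the grip post at (361,228), the stud at (330,232) and the mark at (314,252). I'll enlarge this area to read it more closely.

Run:
```python
import cv2
im=cv2.imread('pics/top0.png')[205:305,230:430]
cv2.imwrite('pics/c1.png',cv2.resize(im,None,fx=4,fy=4,interpolation=cv2.INTER_CUBIC))
```

```text
(no output)
```

View pics/c1.png

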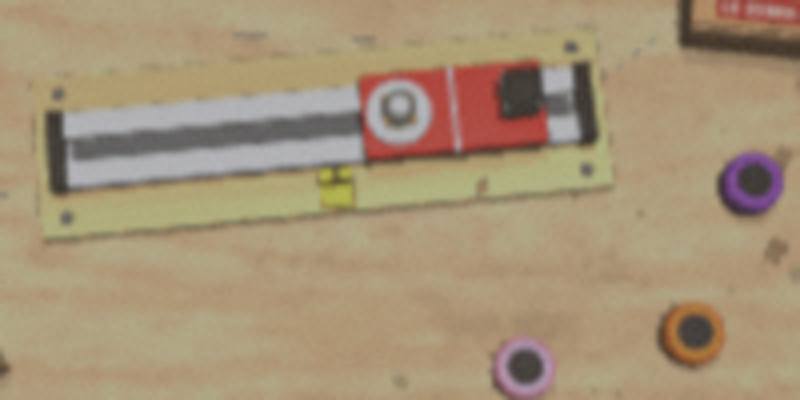

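Run:
```python
from h import *
P=lambda u,v,z:pix('top',230+(u+.5)/4-.5,205+(v+.5)/4-.5,z)
pts=dict(c1=(35,80,.012),c2=(597,28,.012),c3=(612,185,.012),c4=(43,240,.012),line=(459,152,.047),lineTop=(449,68,.047),mark=(337,174,.042),grip=(519,88,.092),cap=(694,331,.028),stud=(399,104,.0705))
W={k:P(*v) for k,v in pts.items()}
for k,v in W.items(): print(k,v.round(4))
d=(W['c1']-W['c2']+W['c4']-W['c3'])[:2]; d/=np.linalg.norm(d); print('ydir',d,np.degrees(np.arctan2(d[1],d[0])))
print('travel',(W['mark']-W['line'])[:2]@d, 'grip->stud',(W['stud']-W['grip'])[:2]@d,'grip->line',(W['line']-W['grip'])[:2]@d)
print('tool', totool(W['grip']),totool(W['cap']))
c=eyes.get_calibration('wrist');T=np.array(c['extrinsics']);print(T.round(3).tolist(),np.array(c['camera_matrix']).round(1).tolist())
```

```text
c1 [0.5726 0.2066 0.012 ]
c2 [ 0.6045 -0.1699  0.012 ]
c3 [ 0.4969 -0.1755  0.012 ]
c4 [0.4644 0.199  0.012 ]
line [ 0.5127 -0.0729  0.047 ]
lineTop [ 0.5687 -0.0677  0.047 ]
mark [0.5002 0.0059 0.042 ]
grip [ 0.5436 -0.1086  0.092 ]
cap [ 0.3977 -0.2219  0.028 ]
stud [ 0.5393 -0.034   0.0705]
ydir [-0.08557695  0.99633156] 94.90920228678392
travel 0.07955622892786916 grip->stud 0.07471841082275268 grip->line 0.038238191220044786
tool [ 49.26298791 -29.56470877  13.91376848] [ 32.12456686 -22.67522621  20.30428223]
[[0.275, -0.922, -0.272, 0.22], [-0.961, -0.264, -0.077, -0.51], [-0.001, 0.282, -0.959, 0.373], [0.0, 0.0, 0.0, 1.0]] [[379.2, 0.0, 324.3], [0.0, 379.2, 240.1], [0.0, 0.0, 1.0]]
```

Grip post at about (0.544,-0.109), cap at (0.398,-0.222), with about 80 mm of travel needed. I'll move above the stop and refine these with the wrist camera.

```bash
python3 -m pendant '[[49.3,-29.6,0,0.19,8.5],[49.3,-29.6,0,0.19,8.5],[49.3,-29.6,0,0.19,8.5],[49.3,-29.6,0,0.19,8.5],[49.3,-29.6,0,0.19,8.5],[49.3,-29.6,0,0.19,8.5],[49.3,-29.6,0,0.19,8.5],[49.3,-29.6,0,0.19,8.5],[49.3,-29.6,0,0.19,8.5],[49.3,-29.6,0,0.19,8.5]]' 40
python3 - <<'E'
from h import *
o=telemetry.get_obs();print(o['eef_pos'],o['ee_rot'],abs(o['qd']).max())
E
```

```text
t: 1.35
eef_pos: [0.5452, -0.1059, 0.2306]
ee_rot: [-3.138, -0.145, 0.001]
force: [-0.4, -0.5, -0.3]
grip_width: 0.085
grasp_force: 0.0
[ 0.54519048 -0.10585274  0.23056563] [-3.13768564e+00 -1.44564292e-01  1.44935038e-03] 0.1541105885602077
```

Run:
```python
from h import *
import json
eyes.get_image('top')
im=snap('wrist','w1.png'); c=eyes.get_calibration('wrist'); json.dump({k:np.array(v).tolist() for k,v in c.items()},open('w1.json','w'))
o=telemetry.get_obs();print(o['eef_pos'],o['ee_rot'],abs(o['qd']).max())
```

```text
[ 0.5441547  -0.1076503   0.23067527] [-3.13809896e+00 -1.42416852e-01  1.62790134e-03] 0.05128387863863597
```

View pics/w1.png

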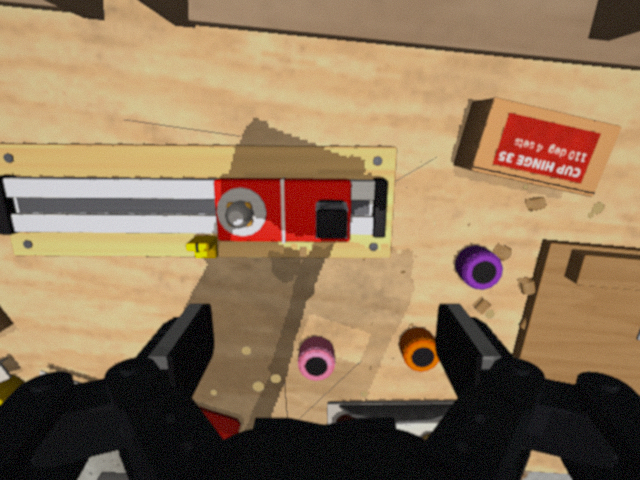

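The wrist view shows the stop at (215-350,180-242), the mark at (201,247), the post at (332,220) and the cap at (422,352). I'll enlarge it.

Run:
```python
import cv2
im=cv2.imread('pics/w1.png')[165:265,180:380]
cv2.imwrite('pics/c2.png',cv2.resize(im,None,fx=4,fy=4,interpolation=cv2.INTER_CUBIC))
```

```text
(no output)
```

View pics/c2.png

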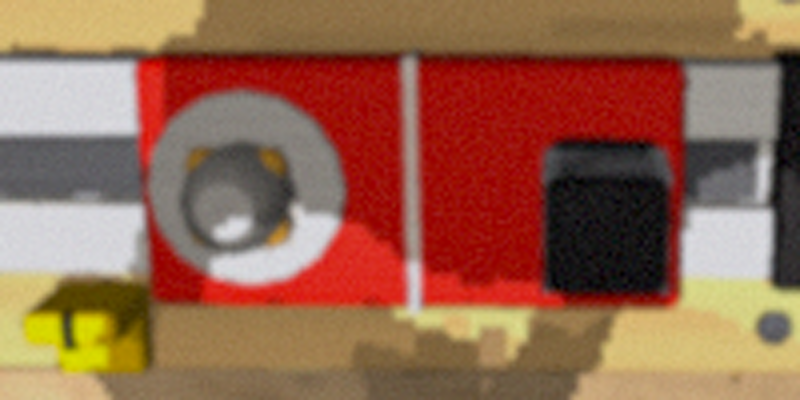

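Run:
```python
from h import *
import json
c=json.load(open('w1.json'))
P=lambda u,v,z:pix('',180+(u+.5)/4-.5,165+(v+.5)/4-.5,z,c)
pts=dict(line=(415,305,.047),lineTop=(410,57,.047),markA=(66,314,.042),mark=(68,328,.042),markB=(70,342,.042),grip=(607,235,.092),stud=(247,188,.0495))
W={k:P(*v) for k,v in pts.items()}; W['cap']=pix('',422.5,355.5,.028,c)
for k,v in W.items(): print(k,v.round(4))
x=(W['lineTop']-W['line'])[:2]; print(np.linalg.norm(x),np.degrees(np.arctan2(x[1],x[0])))
d=(W['stud']-W['grip'])[:2];print('s-g',np.linalg.norm(d),np.degrees(np.arctan2(d[1],d[0]))); d/=np.linalg.norm(d)
for a in (94.5,94.9,95.3):
    d=np.array([np.cos(np.radians(a)),np.sin(np.radians(a))]); print(a,d,'travel',(W['mark']-W['line'])[:2]@d,'g-l',(W['line']-W['grip'])[:2]@d)
for k in('grip','cap'): print(k,totool(W[k]))
o=telemetry.get_obs();M=R.from_rotvec(o['ee_rot']).as_matrix();print('tool y angle',np.degrees(np.arctan2(M[1,1],M[0,1])),o['eef_pos'])
```

```text
line [ 0.5156 -0.0745  0.047 ]
lineTop [ 0.5707 -0.0701  0.047 ]
markA [0.5047 0.005  0.042 ]
mark [0.5014 0.0046 0.042 ]
markB [0.4981 0.0041 0.042 ]
grip [ 0.5466 -0.1139  0.092 ]
stud [ 0.5395 -0.0368  0.0495]
cap [ 0.3985 -0.2247  0.028 ]
0.0553007671626532 4.555769532512168
s-g 0.0774871170941089 95.22596358921724
94.5 [-0.0784591   0.99691733] travel 0.07993123370766096 g-l 0.04172639782177913
94.9 [-0.08541692  0.9963453 ] travel 0.07998479835313548 g-l 0.041919634378573586
95.3 [-0.09237059  0.9957247 ] travel 0.08003446465237998 g-l 0.042110827831528204
grip [ 0.20166708  0.65082417 13.86712667]
cap [-15.54455596  10.34297483  20.28024124]
tool y angle -84.80304785802888 [ 0.5441547  -0.1076503   0.23067527]
```

```bash
python3 -m pendant '[[0.2,0.65,5,0,8.5],[0.2,0.65,10,0,8.5],[0.2,0.65,14,0,8.5],[0.2,0.65,17.4,0,8.5],[0.2,0.65,17.4,0,8.5],[0.2,0.65,17.4,0,0],[0.2,0.65,17.4,0,0],[0.2,0.65,17.4,0,0],[0.2,0.65,17.4,0,0],[0.2,0.65,17.4,0,0]]' 40
```

```text
t: 2.7
eef_pos: [0.5468, -0.1147, 0.0583]
ee_rot: [3.138, 0.139, 0.002]
force: [-2.2, 2.7, 8.1]
grip_width: 0.0236
grasp_force: 40.3
```

```bash
python3 -m pendant '[[0,-1.5,0,0,0],[0,-3,0,0,0],[0,-4.5,0,0,0],[0,-6,0,0,0],[0,-7.2,0,0,0],[0,-8,0,0,0],[0,-8,0,0,0],[0,-8,0,0,0],[0,-8,0,0,0]]' 40
python3 - <<'E'
from h import *
import json
im=snap('wrist','w2.png'); c=eyes.get_calibration('wrist'); json.dump({k:np.array(v).tolist() for k,v in c.items()},open('w2.json','w'))
t=snap('top','top2.png')
a=cv2.resize(cv2.imread('pics/w2.png')[60:360,120:520],(800,600),interpolation=cv2.INTER_CUBIC)
cv2.imwrite('pics/c3.png',a)
E
```

```text
t: 3.82
eef_pos: [0.54, -0.0345, 0.0583]
ee_rot: [-3.138, -0.14, -0.003]
force: [0.8, 5.1, 7.1]
grip_width: 0.0235
grasp_force: 40.5
```

View pics/c3.png

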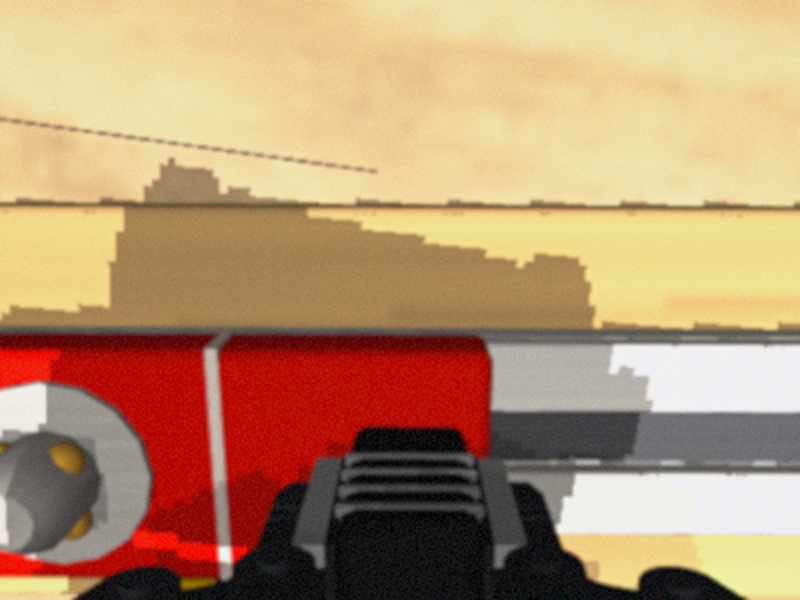

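The stop is gripped and has moved about 79.7 mm. I'll release it, rise and check the alignment.

```bash
python3 -m pendant '[[0,0,0,0,8.5],[0,0,0,0,8.5],[0,0,0,0,8.5],[0,0,-5,0,8.5],[0,0,-10,0,8.5],[-3,0,-14,0,8.5],[-6,0,-14,0,8.5],[-6,0,-14,0,8.5],[-6,0,-14,0,8.5]]' 40
python3 - <<'E'
from h import *
import json
im=snap('wrist','w3.png'); c=eyes.get_calibration('wrist'); json.dump({k:np.array(v).tolist() for k,v in c.items()},open('w3.json','w'))
# project expected line end to centre the crop
p=[0.508,0.005,.045]; T=np.linalg.inv(np.array(c['extrinsics']));q=T[:3,:3]@p+T[:3,3];q=np.array(c['camera_matrix'])@q;u,v=(q[:2]/q[2]).astype(int);print(u,v)
u0,v0=u-100,v-100;print(u0,v0)
cv2.imwrite('pics/c4.png',cv2.resize(cv2.imread('pics/w3.png')[v0:v0+150,u0:u0+200],None,fx=4,fy=4,interpolation=cv2.INTER_CUBIC))
E
```

```text
t: 5.05
eef_pos: [0.48, -0.0405, 0.1973]
ee_rot: [3.138, 0.139, 0.0]
force: [0.2, -0.4, 0.7]
grip_width: 0.0851
grasp_force: 0.0
267 181
167 81
```

View pics/c4.png

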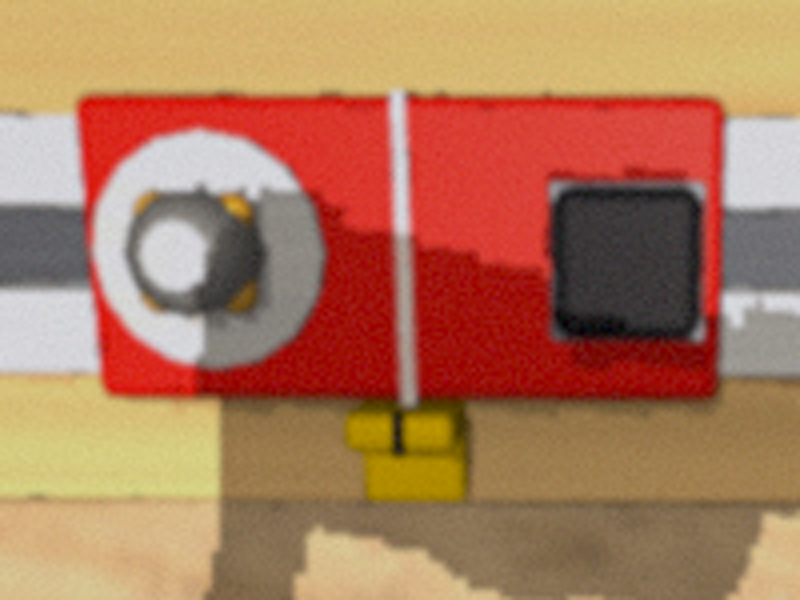

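White line end is at crop (408,402) and the mark line at (400,432); the washer is centred at (208,248). Next I'll work out the numbers.

Run:
```python
from h import *
import json
c=json.load(open('w3.json'))
P=lambda u,v,z:pix('',167+(u+.5)/4-.5,81+(v+.5)/4-.5,z,c)
W=dict(line=P(408,402,.047),lt=P(398,92,.047),mark=P(400,432,.042),mA=P(399,413,.042),mB=P(400,453,.042),washer=P(208,248,.0495),tip=P(173,253,.0705),grip=P(627,262,.092))
for k,v in W.items(): print(k,v.round(4))
a=np.radians(95.0);d=np.array([np.cos(a),np.sin(a)]);print('err',(W['line']-W['mark'])[:2]@d*1000, 's-g',(W['washer']-W['grip'])[:2]@d,(W['tip']-W['grip'])[:2]@d)
g=W['grip'][:2]+.078*d;print('stud from grip',g)
# cap in fresh wrist image: hsv orange centroid
im=cv2.imread('pics/w1.png');h=cv2.cvtColor(im,cv2.COLOR_BGR2HSV)
print('cap',totool([.3985,-.2247,.028]),telemetry.get_obs()['eef_pos'])
```

```text
line [0.5088 0.0039 0.047 ]
lt [0.5647 0.0084 0.047 ]
mark [0.5021 0.0059 0.042 ]
mA [0.5058 0.0062 0.042 ]
mB [0.4979 0.0057 0.042 ]
washer [0.5343 0.0418 0.0495]
tip [0.5341 0.0422 0.0705]
grip [ 0.5405 -0.0356  0.092 ]
err -2.5344300624408533 s-g 0.07761813988706091 0.07802959335801106
stud from grip [0.53370902 0.04212045]
cap [-9.75625012 17.63058845 16.90703866] [ 0.48008177 -0.04045158  0.19706785]
```

The stop is about 2 mm short, so I'll re-grip and nudge it.

```bash
python3 -m pendant '[[3,0,0,0,8.5],[6,0,5,0,8.5],[6,0,10,0,8.5],[6,0,14,0,8.5],[6,0,14,0,8.5],[6,0,14,0,0],[6,0,14,0,0],[6,0,14,0,0],[6,0,14,0,0],[6,-0.2,14,0,0]]' 40
python3 -m pendant '[[0,0,0,0,0],[0,0,0,0,0],[0,0,0,0,8.5],[0,0,0,0,8.5],[0,0,0,0,8.5],[0,0,-5,0,8.5],[0,0,-10,0,8.5],[-6,0,-14,0,8.5],[-6,0,-14,0,8.5],[-6,0,-14,0,8.5]]' 40
python3 - <<'E'
from h import *
import json
im=snap('wrist','w4.png'); c=eyes.get_calibration('wrist'); json.dump({k:np.array(v).tolist() for k,v in c.items()},open('w4.json','w'))
cv2.imwrite('pics/c5.png',cv2.resize(cv2.imread('pics/w4.png')[81:231,167:367],None,fx=4,fy=4,interpolation=cv2.INTER_CUBIC))
E
```

```text
t: 6.35
eef_pos: [0.5397, -0.0337, 0.0584]
ee_rot: [3.138, 0.139, 0.003]
force: [-2.4, -5.6, 6.3]
grip_width: 0.0234
grasp_force: 40.4
t: 7.6
eef_pos: [0.4795, -0.0385, 0.1975]
ee_rot: [3.138, 0.139, 0.001]
force: [1.0, 0.1, -0.4]
grip_width: 0.0851
grasp_force: 0.0
```

View pics/c5.png

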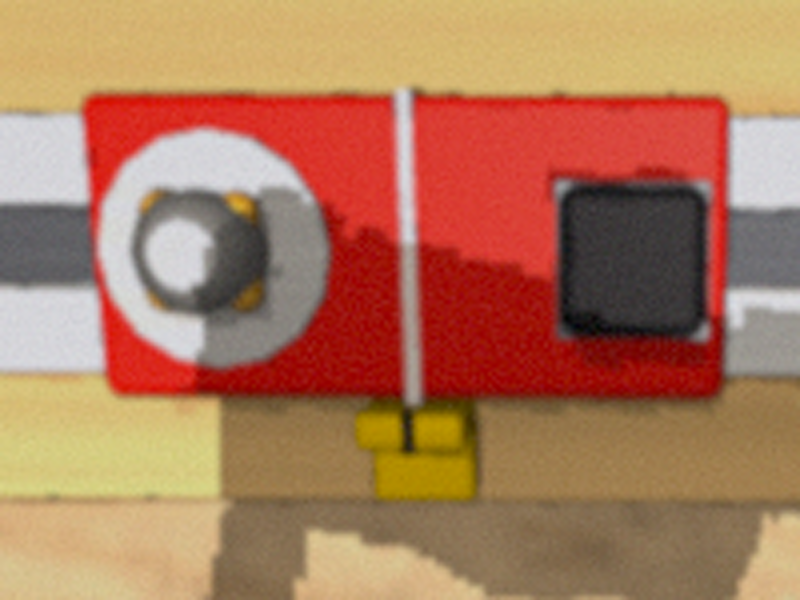

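```bash
python3 -m pendant '[[3,0,0,0,8.5],[6,0,5,0,8.5],[6,0,10,0,8.5],[6,0,14,0,8.5],[6,0,14,0,8.5],[6,0,14,0,0],[6,0,14,0,0],[6,0,14,0,0],[6,0,14,0,0],[6,-0.2,14,0,0]]' 40
python3 -m pendant '[[0,0,0,0,0],[0,0,0,0,0],[0,0,0,0,8.5],[0,0,0,0,8.5],[0,0,0,0,8.5],[0,0,-5,0,8.5],[0,0,-10,0,8.5],[-6,0,-14,0,8.5],[-6,0,-14,0,8.5],[-6,0,-14,0,8.5]]' 40
python3 - <<'E'
from h import *
import json
im=snap('wrist','w5.png'); c=eyes.get_calibration('wrist'); json.dump({k:np.array(v).tolist() for k,v in c.items()},open('w5.json','w'))
a=cv2.imread('pics/w5.png');cv2.imwrite('pics/c6.png',cv2.resize(a[81:231,167:367],None,fx=4,fy=4,interpolation=cv2.INTER_CUBIC))
E
```

```text
t: 8.9
eef_pos: [0.5395, -0.0317, 0.0584]
ee_rot: [3.138, 0.139, 0.003]
force: [-1.9, -4.7, 6.2]
grip_width: 0.0234
grasp_force: 41.2
t: 10.15
eef_pos: [0.4794, -0.0365, 0.1975]
ee_rot: [3.138, 0.139, 0.001]
force: [-0.0, -0.8, -0.9]
grip_width: 0.0851
grasp_force: 0.0
```

View pics/c6.png

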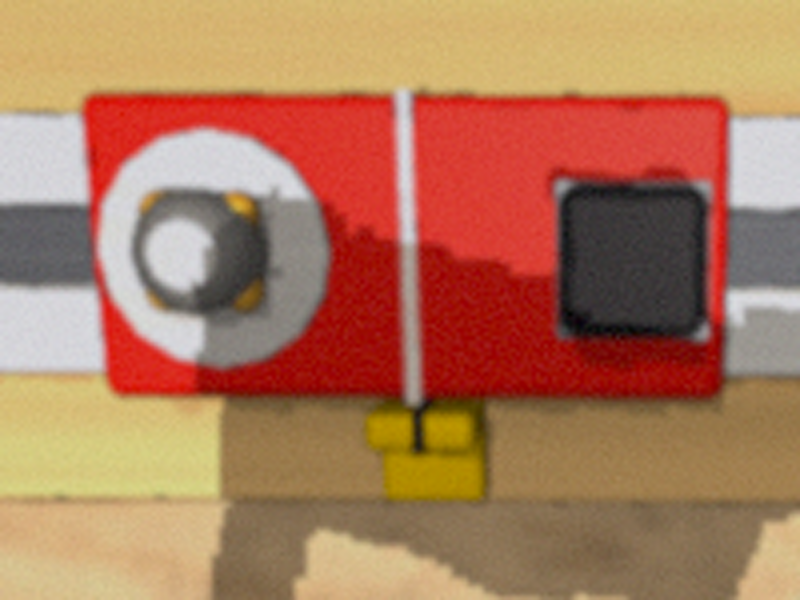

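The line and mark now coincide. I'll compute the stud position, then move above the cap.

Run:
```python
from h import *
import json
c=json.load(open('w5.json'))
P=lambda u,v,z:pix('',167+(u+.5)/4-.5,81+(v+.5)/4-.5,z,c)
W=dict(line=P(413,402,.047),mark=P(418,431,.042),washer=P(213.5,247.5,.0495),tip=P(180,251,.0705),grip=P(633,261,.092))
for k,v in W.items(): print(k,v.round(4))
a=np.radians(95.0);d=np.array([np.cos(a),np.sin(a)]);print('err',(W['line']-W['mark'])[:2]@d*1000,'stud from grip',W['grip'][:2]+.078*d)
print('cap',totool([.3985,-.2240,.028]),telemetry.get_obs()['eef_pos'])
```

```text
line [0.5084 0.0069 0.047 ]
mark [0.5021 0.0063 0.042 ]
washer [0.5339 0.0447 0.0495]
tip [0.5341 0.0449 0.0705]
grip [ 0.5402 -0.0325  0.092 ]
err 0.045711435400112944 stud from grip [0.53341004 0.04520784]
cap [-9.72870709 17.96779812 16.87643128] [ 0.47954236 -0.03642967  0.19675975]
```

Error is about 0. Stud at (0.5338, 0.0449). Next, over the cap.

```bash
python3 -m pendant '[[-9.7,18,4,0,8.5],[-9.7,18,4,0,8.5],[-9.7,18,4,0,8.5],[-9.7,18,4,0,8.5],[-9.7,18,4,0,8.5],[-9.7,18,4,0,8.5],[-9.7,18,4,0,8.5],[-9.7,18,4,0,8.5]]' 40
python3 - <<'E'
from h import *
im=snap('wrist','w6.png'); c=eyes.get_calibration('wrist')
h=cv2.cvtColor(im,cv2.COLOR_RGB2HSV)
m=cv2.inRange(h,(4,170,90),(18,255,255))
n,l,s,ce=cv2.connectedComponentsWithStats(m)
for i in range(1,n):
    if s[i,4]>150: print(s[i],ce[i])
i=1+np.argmax(s[1:,4]); x,y,w,hh,_=s[i]
blk=(im.max(2)<70).astype(np.uint8); blk2=np.zeros_like(blk); blk2[y:y+hh,x:x+w]=blk[y:y+hh,x:x+w]
n,l,s2,c2=cv2.connectedComponentsWithStats(blk2); j=1+np.argmax(s2[1:,4]); print('disc',s2[j],c2[j])
p=pix('',*c2[j],.028,c); print(p, totool(p), telemetry.get_obs()['eef_pos'])
cv2.imwrite('pics/w6b.png',cv2.resize(cv2.cvtColor(im,cv2.COLOR_RGB2BGR),(800,600)))
E
```

```text
t: 11.2
eef_pos: [0.3989, -0.2238, 0.1573]
ee_rot: [3.138, 0.141, 0.0]
force: [0.5, -0.0, 0.4]
grip_width: 0.085
grasp_force: 0.0
[ 296  201   53   53 1439] [322.29186935 225.50451703]
[ 564  360   76   35 1111] [604.57065707 371.66246625]
disc [308 216  30  29 697] [322.28263989 229.96126255]
[ 0.39814967 -0.22361336  0.028     ] [-0.06883154 -0.03835635 12.93518407] [ 0.39885184 -0.22392254  0.15735197]
```

View pics/w6b.png

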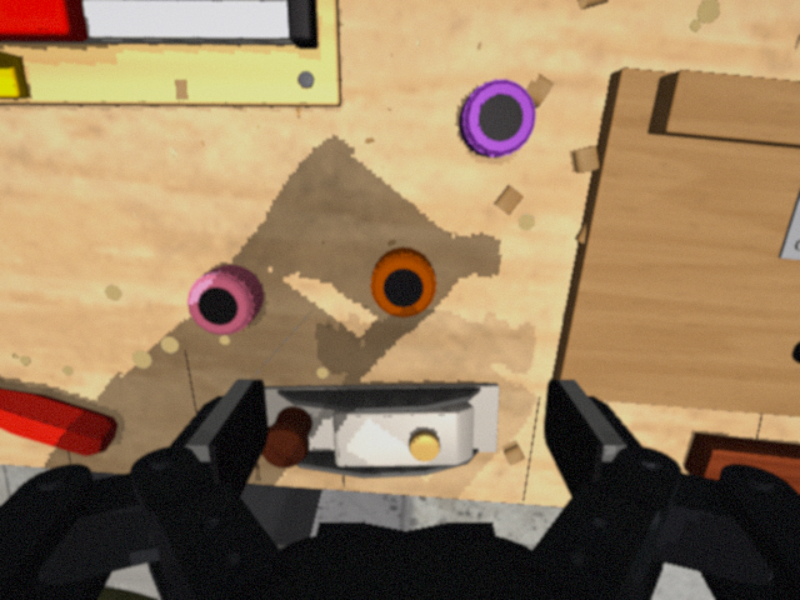

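Caption: the orange cap sits at full-frame (322,230), directly under the tool, and nothing blocks the fingers. I'll descend and grip.

```bash
python3 -m pendant '[[-0.07,0,5,0,8.5],[-0.07,0,10,0,8.5],[-0.07,0,13.5,0,8.5],[-0.07,0,15.1,0,8.5],[-0.07,0,15.1,0,8.5],[-0.07,0,15.1,0,0],[-0.07,0,15.1,0,0],[-0.07,0,15.1,0,0],[-0.07,0,15.1,0,0],[-0.07,0,15.1,0,0]]' 80
python3 -m pendant '[[0,0,-1,0,0],[0,0,-4,0,0],[0,0,-9,0,0],[0,0,-14,0,0],[0,0,-14,0,0],[0,0,-14,0,0]]'
python3 - <<'E'
from h import *
im=snap('wrist','w7.png'); c=eyes.get_calibration('wrist'); o=telemetry.get_obs()
print('stud shift',totool([.5338,.0449,.0495]),o['eef_pos'])
h=cv2.cvtColor(im,cv2.COLOR_RGB2HSV); m=cv2.inRange(h,(4,170,90),(18,255,255))
n,l,s,ce=cv2.connectedComponentsWithStats(m)
for i in range(1,n):
    if s[i,4]>150: print(s[i],ce[i])
E
```

```text
t: 12.5
eef_pos: [0.3983, -0.2247, 0.0077]
ee_rot: [3.138, 0.139, 0.002]
force: [-6.2, 3.2, 17.2]
grip_width: 0.038
grasp_force: 78.2
t: 13.25
eef_pos: [0.3976, -0.2242, 0.1459]
ee_rot: [-3.138, -0.139, 0.0]
force: [0.4, -0.0, -0.9]
grip_width: 0.0378
grasp_force: 80.3
stud shift [ 15.98401379 -25.57776552   9.59560311] [ 0.3973902  -0.22412363  0.14540252]
[ 273  258  104  117 6110] [324.05433715 311.88739771]
[ 569  366   71   37 2021] [606.71251856 383.87333003]
```

```bash
python3 -m pendant '[[16,-25.6,0,0,0],[16,-25.6,0,0,0],[16,-25.6,0,0,0],[16,-25.6,0,0,0],[16,-25.6,0,0,0],[16,-25.6,0,0,0],[16,-25.6,0,0,0],[16,-25.6,0,0,0],[16,-25.6,0,0,0]]' 80
python3 - <<'E'
from h import *
o=telemetry.get_obs();print('stud shift',totool([.5337,.0450,.0495]),o['eef_pos'],o['ee_rot'])
im=snap('wrist','w8.png')
E
```

```text
t: 14.42
eef_pos: [0.5343, 0.0439, 0.1463]
ee_rot: [3.139, 0.137, -0.0]
force: [-0.1, -0.3, -0.4]
grip_width: 0.0381
grasp_force: 80.4
stud shift [-0.05440806 -0.11289081  9.67962427] [0.53434573 0.04392383 0.14629622] [ 3.13858204e+00  1.37344608e-01 -8.35276928e-05]
```

```bash
python3 -m pendant '[[-0.05,-0.11,3,0,0],[-0.05,-0.11,6,0,0],[-0.05,-0.11,6,0,0],[-0.05,-0.11,6,0,0],[-0.05,-0.11,6,0,0]]'
python3 - <<'E'
from h import *
o=telemetry.get_obs();print('stud shift',totool([.5337,.0450,.0495]),o['eef_pos'],o['force'])
E
```

```text
t: 15.1
eef_pos: [0.5346, 0.0458, 0.0876]
ee_rot: [3.138, 0.139, 0.003]
force: [0.5, 0.1, 0.2]
grip_width: 0.0381
grasp_force: 80.4
stud shift [-0.10002179  0.06793281  3.81203429] [0.53455724 0.04576345 0.08762223] [0.49100618 0.06601494 0.18324207]
```

```bash
python3 -m pendant '[[-0.1,0.07,0.4,0,0],[-0.1,0.07,0.8,0,0],[-0.1,0.07,1.2,0,0],[-0.1,0.07,1.5,0,0],[-0.1,0.07,1.5,0,0],[-0.1,0.07,1.5,0,0]]'
python3 - <<'E'
from h import *
o=telemetry.get_obs();print('stud shift',totool([.5337,.0450,.0495]),o['eef_pos'],o['force'])
E
```

```text
t: 15.85
eef_pos: [0.5331, 0.045, 0.0714]
ee_rot: [-3.138, -0.14, -0.0]
force: [0.7, -0.7, -0.3]
grip_width: 0.0377
grasp_force: 80.4
stud shift [0.0630505  0.01020378 2.18709191] [0.53306024 0.04504535 0.07137084] [ 0.68943062 -0.72692276 -0.26439605]
```

```bash
python3 -m pendant '[[0.05,0,0.2,0,0],[0.05,0,0.4,0,0],[0.05,0,0.4,0,0]]'; python3 -m pendant '[[0,0,0.1,0,0],[0,0,0.2,0,0],[0,0,0.2,0,0]]'
```

```text
t: 16.23
eef_pos: [0.5335, 0.0451, 0.0671]
ee_rot: [-3.138, -0.139, 0.0]
force: [-0.3, 0.5, -0.4]
grip_width: 0.0381
grasp_force: 80.4
t: 16.6
eef_pos: [0.534, 0.0453, 0.0662]
ee_rot: [-3.138, -0.139, -0.002]
force: [-0.8, 2.3, 8.5]
grip_width: 0.038
grasp_force: 81.4
```

On the balls, with low side force. Now pressing.

```bash
python3 -m pendant '[[0,0,0.1,0,0],[0,0,0.2,0,0],[0,0,0.2,0,0]]'; python3 -m pendant '[[0,0,0.1,0,0],[0,0,0.2,0,0],[0,0,0.2,0,0]]'; python3 -m pendant '[[0,0,0.1,0,0],[0,0,0.2,0,0],[0,0,0.2,0,0]]'
```

```text
t: 16.98
eef_pos: [0.5344, 0.0456, 0.0646]
ee_rot: [-3.138, -0.139, -0.004]
force: [-2.1, 4.9, 12.6]
grip_width: 0.0381
grasp_force: 81.8
t: 17.35
eef_pos: [0.5339, 0.0454, 0.0619]
ee_rot: [-3.138, -0.14, -0.002]
force: [-0.8, 4.0, 3.8]
grip_width: 0.0378
grasp_force: 80.9
t: 17.73
eef_pos: [0.5332, 0.0453, 0.0588]
ee_rot: [-3.138, -0.139, 0.001]
force: [1.2, 5.1, -4.0]
grip_width: 0.0383
grasp_force: 80.6
```

```bash
python3 -m pendant '[[0,-0.05,0.1,0,0],[0,-0.05,0.2,0,0],[0,-0.05,0.2,0,0]]'; python3 -m pendant '[[0,0,0.1,0,0],[0,0,0.15,0,0],[0,0,0.15,0,0],[0,0,0.15,0,0]]'
```

```text
t: 18.1
eef_pos: [0.5334, 0.0453, 0.0572]
ee_rot: [3.138, 0.139, -0.0]
force: [-0.3, 1.0, 0.0]
grip_width: 0.0379
grasp_force: 80.9
t: 18.6
eef_pos: [0.5336, 0.0455, 0.0559]
ee_rot: [3.138, 0.139, 0.0]
force: [-0.8, -2.0, 4.2]
grip_width: 0.0384
grasp_force: 81.1
```

```bash
python3 -m pendant '[[0,0,0.1,0,0],[0,0,0.1,0,0],[0,0,0.1,0,0],[0,0,0.1,0,0]]'; python3 -m pendant '[[0,0,0.08,0,0],[0,0,0.08,0,0],[0,0,0.08,0,0],[0,0,0.08,0,0]]'
```

```text
t: 19.1
eef_pos: [0.5336, 0.0455, 0.0551]
ee_rot: [3.138, 0.139, 0.001]
force: [-1.9, -2.4, 7.3]
grip_width: 0.0378
grasp_force: 81.6
t: 19.6
eef_pos: [0.5337, 0.0455, 0.0548]
ee_rot: [3.138, 0.139, 0.001]
force: [-4.8, -2.7, 12.8]
grip_width: 0.0382
grasp_force: 82.4
```

```bash
python3 -m pendant '[[0,0,0,0,0],[0,0,0,0,0],[0,0,0,0,0],[0,0,0,0,0]]'; python3 -c "
from cell import order
print(order.hand_in())"
```

```text
t: 20.1
eef_pos: [0.5337, 0.0455, 0.0548]
ee_rot: [3.138, 0.139, 0.001]
force: [-5.2, -2.6, 13.4]
grip_width: 0.0379
grasp_force: 82.4
the job is handed in; nothing more can be done
None
```

The job is handed in at 20.1 s: the stop was within about 0.1 mm of the mark in the last camera check (before pressing), and the cap clicked home and is still held down at about 13 N. I had no picture views left to re-check after pressing, but the arm's position suggests the stop shifted by about 0.5 mm at most.

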